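# Put the rinsed coffee machine back together

## Robot

A 7-joint arm with a two-finger parallel gripper is mounted at the origin on a cart in front of the work surface, level with it; the furniture and walls round the work are solid. World frame = base frame: x ahead of the robot, y to its left, z up, the work surface at z = 0. Lengths are in m, angles in rad, forces in N, time in s.
With the tool pointing down it reaches from about 0.425 to 0.925 m from the base axis. Payload 6.8 kg.
Tool frame: the origin (TCP) lies between the finger pads; the fingertips stand 17 mm ahead of it and the grasp point (between the pads) lies 2 mm behind it; z points along the fingers, y is the line along which they close (so a half turn about z gives the same grasp; the last joint's range is limited). The gripper opens to 85 mm and grips with 20 to 120 N. Pads are 22 mm wide; open, the fingers measure 114 mm over their backs; the gripper's body (76 mm by 85 mm) begins 54 mm behind the grasp point. The pads swing forward as they close: fully open they stand 13 mm farther back than shut.
Start: joints at [-1.241, 0.477, 0.022, 1.555, -0.011, 1.109, -0.083], TCP at [0.286, 0.611, 0.248] pointing down, gripper open.
Joint ranges: [-2.96, 2.96], [-0.34, 2.1], [-1.41, 1.46], [0.24, 2.44], [-1.37, 4.51], [0.17, 1.92], [-2.96, 2.96]. Speed limits (rad/s): [2.39, 2.39, 3.14, 3.14, 3.14, 3.14, 3.14].

## Interface

Orientations are given as a rotation vector (axis times angle).
In Python, from plant import env gives the robot as it stands.
- The arm moves only by the shell command python3 -m inch 'ROWS'. ROWS is JSON, a list of rows, each a list of 3 entries, a list of its own where there are three numbers: the opening, from 0 (shut) to 1 (fully open), then the shift along the tool's x, y, z normalised to -1 to 1, where 1 is 50 mm, then the turn, a rotation vector about the tool's x, y, z normalised to -1 to 1, where 1 is 0.1 rad. In form: [[claw, [x, y, z], [wx, wy, wz]], ...]. A call has 1 to 8 rows; each row shifts and turns the commanded pose from where the row before left it, along the tool's axes as they then stand; what a row does not reach is not made up. A row lasts 1/10 s, in which the tool goes at most 50 mm and 8.59 degrees, less where a joint would pass 70% of its speed; a pose out of reach is approached as far as the arm can. A call with a number of a shift or a turn outside -1 to 1 is refused whole. A call with a gripper value outside its range is refused whole. The fingers move at their own pace and stop on an object; the grip force is fixed at half the most. Time passes only in rows, so rows that do not move let the fingers close. It gives the time, the measured TCP pose, the force, the opening and the grip force at its end, in the units of the state.
- env.state(): the state, without advancing time (a new reading comes with each control period).
- env.capture(name): name is "side" or "top"; returns a dict with "frame" (384x512x3 uint8, blue, green, red), "depth" (384x512 float32, m along the optical axis (not along the pixel's ray), 0 where there is no reading), "camera_matrix" (3x3 intrinsics, pixels), "extrinsics" (4x4, takes a point from camera to world coordinates). Camera axes: x right, y down, z forward; pixel columns grow to the right and rows downward; lengths in m; the calibration is good to about 2 mm. A picture is of the moment at which its call begins.
- env.hand_in(): hands the job in; it is judged then, once.
Trained networks look in the newest picture that a camera, given by its name, has taken for a name from the list of things; names that differ only in an ending like _2 or _b are one class to them, and where a whole thing is asked for, a point or a joint stands for the part that bears it (a point fixed in the world has none). Each returns a list of dicts, best first, with "score" (0 to 1); they miss things now and then, are a little off and sometimes report something else, mostly with a low value. They report only what shows in the picture. A call takes as long as a camera call. They do not tell look-alikes from the thing itself.
- env.outline_of(camera, target): "pixels" (384x512 bool, what is visible of it) and "box" ([centre column, centre row, width, height] in pixels, round what is visible of it).
- env.spot_point(camera, target): "location" ([column, row] in pixels: a listed point, or the origin of a listed thing).
The state is a dict: "time_s": time; "joints": joint angles; "qd": joint speeds; "joint_efforts": joint torques, N m; "tcp_pos": TCP position; "orientation": TCP orientation; "contact_force": force on the tool from outside, world axes, zero at the start; "torque": the same for the moment, N m; "grip_width": finger opening in m; "gripper_force": force on a finger pad.
Only numpy, scipy, OpenCV 4.12 (cv2) and the standard library are available. Lean on these libraries where they do the work, as an engineer would, in place of code of your own. Each camera call takes 0.05 s, during which the arm holds its last target. There are 200 camera calls.

## Task

The office coffee machine has been rinsed; put it back together for espresso cups. First slide the cup shelf, its pull to the front, into the upper of the two rail pairs until it is fully home. Then lift the filter holder up into the brew head with its handle out to the front left, twist the handle round to the front until the lugs drop into lock with the handle pointing straight out, and let go; leave the two cups standing where they are.

Things in the scene. Friction and masses are not known exactly. Their poses are not given: they have to be found in the camera images.
- coffee_machine: Fixed steel coffee machine, 160 mm wide, 337 mm tall. Origin on the table right under the brew head's axis; x points into the machine, so its front faces -x; z up. The housing over the head is 124 mm wide, its front 47 mm (gauge 56 mm) ahead of the axis, underside 240 mm up. Shelf bay below it: side walls from 70 mm ahead of the axis to 32 mm behind, tops 108 mm up, 132 mm apart inside.
- head_mouth (a point): Centre of the brew head's open underside, 215.5 mm up; axes as the machine. The head is a round ring 94 mm across. Inside are two ledges, 63 mm across their inner edges, with gaps for the lugs: they can enter only when the holder's yaw is the machine's yaw minus 45 deg (+-6 deg), handle to the front left (-x, +y). 2 mm of play all round.
- brew_head (a point): Where the filter holder's origin lies when locked: on the head's axis, 158 mm above the table. To lock: raise the holder in the gaps until its origin is 3 to 6 mm above this point (at 6.5 mm its rim meets a rubber gasket), turn it counterclockwise seen from above 45 deg, over a 2.5 mm hump, to a stop 3 deg beyond; there, at the machine's yaw, the lugs sink into pockets.
- upper_rails (a point): Where the cup shelf's origin lies when home in the upper rails: 30 mm ahead of the head's axis, 85 mm up; axes as the machine. A rail pair is a slot along each side wall: floor at this height, guide 10 mm above it; the mouths, 70 mm ahead of the axis, flare 5 mm down and up. Slide the shelf in along +x to the stop at the back, 30 mm behind the head's axis. 3 mm play on each side.
- lower_rails (a point): The same point for the lower rails, 40 mm up (for tall mugs; not wanted now).
- cup_shelf: Loose slatted steel drip grid, 120 mm deep (x) by 124 mm wide (y) by 5 mm thick, about 0.12 kg, with a black block as pull at its front (-x) edge. Origin at the centre of the grid's underside; z up.
- shelf_pull (a point): Point to grip the pull, 90 mm ahead (-x) of the shelf's origin and 16 mm above its underside. The pull is 22 mm wide (y), 22 mm tall from the shelf's underside, and reaches from 60 to 110 mm ahead of the origin.
- filter_holder: Loose steel filter holder, about 0.22 kg: cup 57 mm across and 74 mm tall over the twin spouts, straight black handle to -x, two lugs at the cup's front and back (on its -x and +x sides), 14 mm wide, 5 mm thick, 73 mm over both, undersides 62 mm up. Origin on the cup's axis at the spouts' underside; z up. Its mass lies near the cup: grip firmly.
- handle_grip (a point): Point to grip the handle: 140 mm from the cup's axis (-x), 26 mm above the spouts' underside, in the middle of the handle. Handle 24 mm wide (y) with flat sides, 24 mm thick, from 78 to 188 mm out, falling 16 deg outward.
- cup_a: White espresso cup with a handle, 60 mm across, 56 mm tall, standing on top of the machine, 328 mm up, toward its front; origin under its middle. Leave it alone.
- cup_b: A second such cup behind it on the machine's top. Leave it alone.
There are look-alikes about, which are no part of the job. Leave any green look-alike of the cup_shelf alone.

How it is judged:
By the outcome, as a careful person would: the job done as asked, in the order asked, and still so for the second after the job is handed in, with the robot touching nothing.
It also fails if it takes over 72 s, if anything falls off the work surface, if the arm or the gripper's body presses on something with over 40 N, if the wrist force passes 120 N, or if a joint passes its speed limit or range.

## Working session

There is one attempt and no reset: what is moved stays moved. The work goes in short steps, Python scripts to look and compute and a shell command to move; the robot and the scene stay as the last step left them, time stands still between calls to the robot, and variables do not carry over. Pictures are saved under pics/ and viewed, at most 10 in all, crops included, and the job is handed in when it is done.

```bash
ls; mkdir -p pics; cat > h.py <<'E'
import numpy as np, cv2
from plant import env
from scipy.spatial.transform import Rotation as R
def cloud(c):
    d=c["depth"];K=np.array(c["camera_matrix"]);T=np.array(c["extrinsics"])
    v,u=np.mgrid[:384,:512]
    P=np.stack([(u-K[0,2])/K[0,0]*d,(v-K[1,2])/K[1,1]*d,d],-1)
    return P@T[:3,:3].T+T[:3,3]
E
python3 - <<'E'
from h import *
ims=[]
for n in ("side","top"):
    c=env.capture(n); ims.append(c["frame"]); np.savez(n+".npz",**c); W=cloud(c)
    print(n,np.array(c["extrinsics"]).round(3).tolist())
    for t in ("coffee_machine","cup_shelf","shelf_pull","filter_holder","handle_grip","cup_a"):
        for o in env.spot_point(n,t)[:3]:
            u,v=np.round(o["location"]).astype(int)
            print(t,round(o["score"],2),(u,v),W[min(v,383),min(u,511)].round(3))
cv2.imwrite("pics/side.png",cv2.resize(ims[0],(800,600))); cv2.imwrite("pics/top.png",cv2.resize(ims[1],(800,600)))
s=env.state();print(s)
E
```

```text
pics
side [[0.998, -0.045, 0.039, 0.552], [-0.053, -0.381, 0.923, -0.984], [-0.027, -0.924, -0.383, 0.607], [0.0, 0.0, 0.0, 1.0]]
coffee_machine 0.66 (np.int64(296), np.int64(251)) [ 0.7   -0.075  0.037]
cup_shelf 0.78 (np.int64(200), np.int64(237)) [0.39  0.102 0.003]
cup_shelf 0.74 (np.int64(264), np.int64(212)) [0.626 0.278 0.004]
cup_shelf 0.69 (np.int64(297), np.int64(249)) [ 0.703 -0.076  0.044]
shelf_pull 0.92 (np.int64(243), np.int64(207)) [ 0.543  0.348 -0.002]
shelf_pull 0.8 (np.int64(183), np.int64(243)) [0.339 0.051 0.012]
filter_holder 0.88 (np.int64(272), np.int64(323)) [ 0.604 -0.328 -0.002]
handle_grip 0.93 (np.int64(216), np.int64(306)) [ 0.472 -0.305  0.039]
cup_a 0.67 (np.int64(326), np.int64(152)) [ 0.788 -0.029  0.33 ]
cup_a 0.32 (np.int64(298), np.int64(247)) [ 0.706 -0.073  0.049]
top [[-0.028, -0.986, 0.167, 0.382], [-1.0, 0.026, -0.015, 0.037], [0.01, -0.168, -0.986, 1.608], [0.0, 0.0, 0.0, 1.0]]
coffee_machine 0.76 (np.int64(259), np.int64(171)) [0.664 0.01  0.248]
cup_shelf 0.73 (np.int64(225), np.int64(267)) [0.402 0.124 0.   ]
cup_shelf 0.67 (np.int64(169
[... 587 characters left out ...]
': 0.7, 'joints': array([-1.24106979,  0.47694591,  0.02240637,  1.55539061, -0.01152423,
        1.10926761, -0.08307173]), 'qd': array([ 0.00029163,  0.00147443, -0.00107956,  0.00216716,  0.00236045,
        0.000292  ,  0.0002623 ]), 'joint_efforts': array([-1.81902873e-03, -5.96163082e+01,  1.60558719e+00, -2.81493062e+01,
        1.25500088e-02,  1.69561328e-03,  1.46064605e-05]), 'tcp_pos': array([0.28618521, 0.61136501, 0.2483483 ]), 'orientation': array([-6.82266691e-01, -3.06659529e+00, -1.89562557e-04]), 'contact_force': array([-0.58198733,  0.50153413, -0.63550969]), 'torque': array([-0.05410645,  0.0054061 ,  0.03802304]), 'gripper_force': 0.0, 'grip_width': 0.08508997286991223}
```

View pics/side.png

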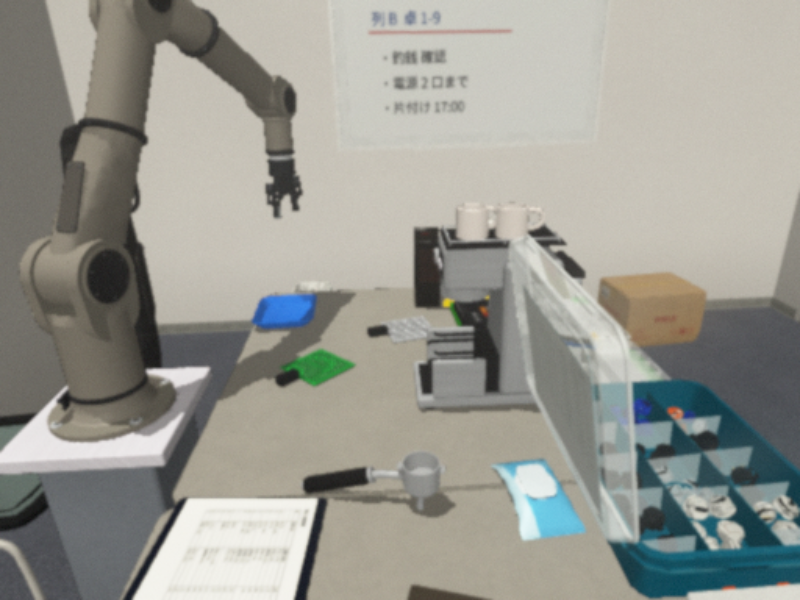

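View pics/top.png

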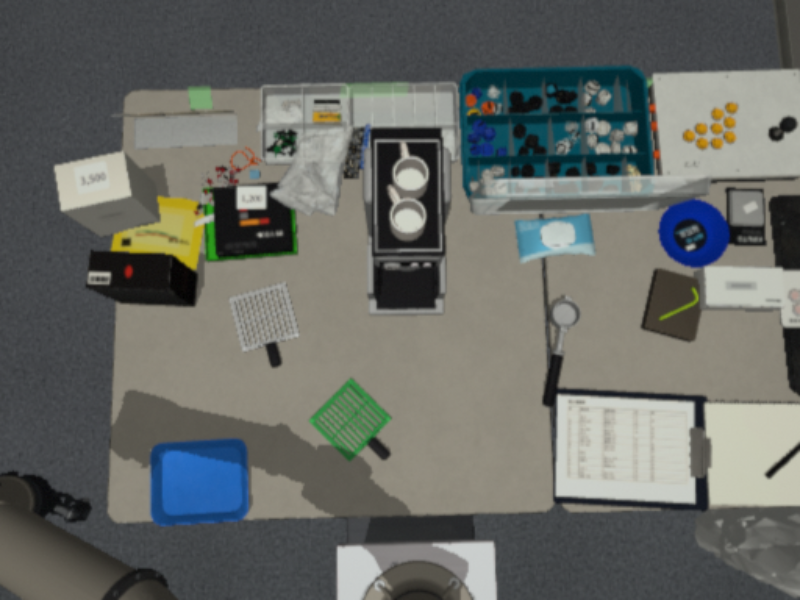

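The top view (800x600) shows the steel shelf at (265,317) with its pull at (273,353). The green decoy is at (350,418), the filter holder cup at (565,312) with its handle end at (550,400), and the machine at (408,220), nearly aligned with x. Next I'll fit the poses.

```bash
cat > m.py <<'E'
from h import *
def rect(P):
    r=cv2.minAreaRect((P[:,:2]*1000).astype(np.float32)); return np.round(r[0],1),np.round(r[1],1),round(r[2],2)
c=dict(np.load("top.npz"));W=cloud(c);ok=c["depth"]>0
X,Y,Z=W[...,0],W[...,1],W[...,2]
reg=ok&(X>.4)&(X<1)&(abs(Y)<.14)
h=np.histogram(Z[reg],bins=np.arange(-.02,.42,.01));print([(round(b,2),n) for n,b in zip(*h) if n>30])
for lo,hi in((.30,.35),(.318,.345),(.09,.125),(.01,.05)):
    m=(reg&(Z>lo)&(Z<hi)).astype(np.uint8)
    n,l,st,_=cv2.connectedComponentsWithStats(m)
    k=1+np.argmax(st[1:,4]); print("z",lo,hi,n,st[k],rect(W[l==k]),np.median(W[l==k],0).round(3))
for n in("cup_shelf","filter_holder","coffee_machine"):
    for o in env.outline_of("top",n)[:3]:
        p=o["pixels"]&ok; P=W[p]; print(n,o["score"],o["box"],rect(P),P.mean(0).round(3),np.percentile(P[:,2],[5,50,95]).round(3))
E
python3 m.py
python3 - <<'E'
import cv2
from h import *
f=np.load("top.npz")["frame"]
a=cv2.resize(f[70:210,130:390],None,fx=3,fy=3,interpolation=cv2.INTER_CUBIC)
cv2.imwrite("pics/c1.png",a)
E
```

```text
[(np.float64(-0.02), np.int64(90)), (np.float64(-0.01), np.int64(5222)), (np.float64(0.0), np.int64(3062)), (np.float64(0.01), np.int64(63)), (np.float64(0.02), np.int64(802)), (np.float64(0.03), np.int64(422)), (np.float64(0.04), np.int64(140)), (np.float64(0.05), np.int64(270)), (np.float64(0.06), np.int64(215)), (np.float64(0.07), np.int64(181)), (np.float64(0.08), np.int64(85)), (np.float64(0.09), np.int64(81)), (np.float64(0.1), np.int64(223)), (np.float64(0.26), np.int64(80)), (np.float64(0.27), np.int64(257)), (np.float64(0.28), np.int64(116)), (np.float64(0.29), np.int64(354)), (np.float64(0.3), np.int64(76)), (np.float64(0.31), np.int64(104)), (np.float64(0.32), np.int64(1970)), (np.float64(0.33), np.int64(890)), (np.float64(0.34), np.int64(135)), (np.float64(0.35), np.int64(130)), (np.float64(0.36), np.int64(113)), (np.float64(0.37), np.int64(197)), (np.float64(0.38), np.int64(188))]
z 0.3 0.35 10 [ 236   88   49   81 2669] (array([771.9,   5.4]), array([133.1, 221.8]), 87.67) [0.763 0.005 0.327]
z 0.318 0.345 9 [ 238   88   47   78 2495] (array([774.1,   2.6]), array([124.5, 217.5]), 88.78) [0.767 0.005 0.327]
z 0.09 0.125 8 [235 157   7  32 162] (array([691.3,  72.9]), array([19. , 98.6]), 88.65) [0.684 0.076 0.104]
z 0.01 0.05 43 [ 236  171   48   31 1171] (array([660.2,   5.7]), array([154.1, 100.5]), 89.06) [0.65  0.004 0.028]
cup_shelf 0.84 [224.0, 269.4, 53.8, 59.7] (array([378.3, 111.9]), array([175.3, 124.3]), 43.83) [0.386 0.123 0.004] [-0.005  0.003  0.02 ]
cup_shelf 0.78 [169.8, 205.9, 42.5, 55.0] (array([592.9, 298.6]), array([172.2, 124.4]), 14.71) [0.61  0.304 0.003] [-0.006  0.002  0.019]
filter_holder 0.68 [358.6, 227.8, 26.9, 70.8] (array([ 523.9, -295.7]), array([ 65.2, 225. ]), 69.89) [ 0.538 -0.306  0.046] [0.022 0.046 0.071]
coffee_machine 0.61 [261.0, 141.4, 54.6, 121.2] (array([797.3,   2.5]), array([157.3, 375. ]), 89.22) [0.741 0.006 0.23 ] [0.025 0.31  0.334]
```

View pics/c1.png

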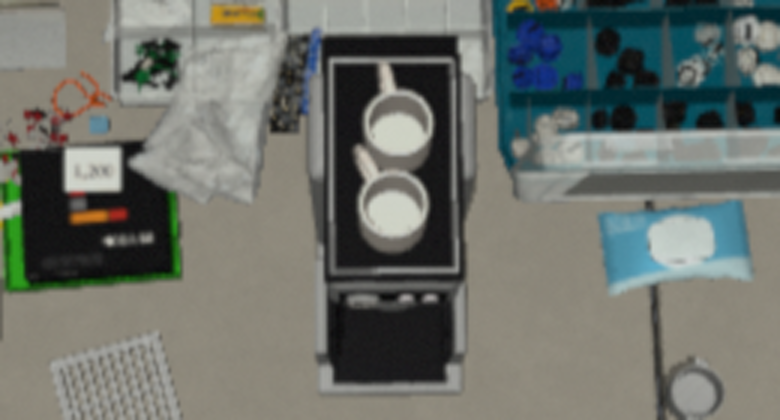

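```bash
cat >> h.py <<'E'
def proj(c,P):
    T=np.linalg.inv(np.array(c["extrinsics"]));q=(np.asarray(P)@T[:3,:3].T+T[:3,3])@np.array(c["camera_matrix"]).T
    return q[...,:2]/q[...,2:]
def rectify(c,x0,x1,y0,y1,z,s=.5):
    # image: up = +x, left = +y, s mm per px
    xs=x1-np.arange(0,x1-x0,s/1000); ys=y1-np.arange(0,y1-y0,s/1000)
    g=np.stack(np.broadcast_arrays(xs[:,None],ys[None,:],np.float64(z)),-1)
    m=proj(c,g).astype(np.float32)
    return cv2.remap(c["frame"],m[...,0],m[...,1],cv2.INTER_CUBIC)
E
python3 - <<'E'
from h import *
c=dict(np.load("top.npz"))
def grid(im,x1,y1,s):
    for k in range(0,im.shape[0],1):
        x=round((x1-k*s/1000)*1000,3)
        if abs(x%50)<1e-6: im[k,:]=(0,255,255)
    for k in range(im.shape[1]):
        y=round((y1-k*s/1000)*1000,3)
        if abs(y%50)<1e-6: im[:,k]=(0,255,255)
    return im
s=.5
A=grid(rectify(c,.65,.90,-.1,.1,.337,s),.90,.1,s)   # 500x400
B=grid(rectify(c,.59,.84,-.1,.1,.108,s),.84,.1,s)
cv2.imwrite("pics/rect1.png",np.hstack([A,B]))
C=grid(rectify(c,.48,.72,.2,.4,.005,s),.72,.4,s)
D=grid(rectify(c,.40,.64,-.40,-.2,.03,s),.64,-.2,s)
cv2.imwrite("pics/rect2.png",np.hstack([C,D]))
E
```

```text
(no output)
```

View pics/rect1.png

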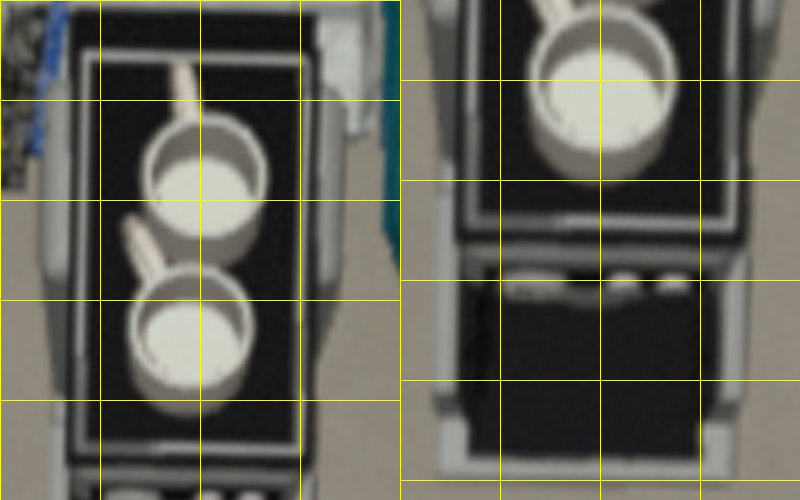

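View pics/rect2.png

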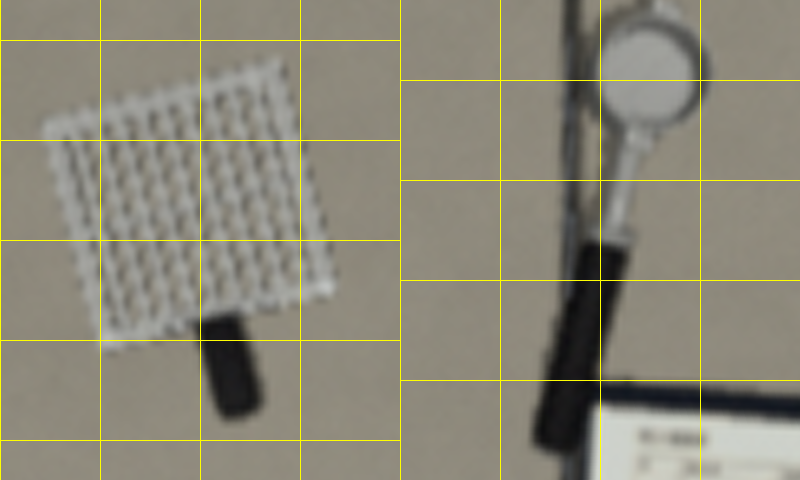

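The rectified views give three poses:
- **Machine:** yaw about -1.25°, with its axis near (0.709, 0.0045).
- **Shelf:** origin (0.617, 0.305), yaw about 14.4°.
- **Filter holder:** upright, with the cup near (0.60, -0.32) and the handle towards the robot.

I'll refine the holder and write a planner helper.

```bash
cat > plan.py <<'E'
import sys; from h import *
def plan(p,yaw):   # desired TCP position, world angle (deg) of tool y, tool pointing down
    s=env.state(); Rm=R.from_rotvec(s["orientation"]); a=np.radians(yaw)
    y=np.array([np.cos(a),np.sin(a),0]); z=np.array([0,0,-1.]); G=R.from_matrix(np.stack([np.cross(y,z),y,z],1))
    print("turn/0.1 (tool):",((Rm.inv()*G).as_rotvec()/.1).round(2),"then shift/50mm:",(G.inv().apply(np.array(p)-s["tcp_pos"])/.05).round(2),
      "| t",round(s["time_s"],2),"tcp",s["tcp_pos"].round(4),"yawy",round(np.degrees(np.arctan2(*Rm.as_matrix()[[1,0],1])),2),"F",s["contact_force"].round(1),"w",round(s["grip_width"],4))
if __name__=="__main__":
    v=[float(x) for x in sys.argv[1:]]; plan(v[:3],v[3])
E
python3 - <<'E'
from h import *
c=dict(np.load("top.npz"));W=cloud(c)
m=(W[...,0]>.4)&(W[...,0]<.68)&(W[...,1]<-.24)&(W[...,1]>-.37)&(c["depth"]>0)
P=W[m]; rim=P[P[:,2]>.06]; print("rim",len(rim),cv2.minEnclosingCircle((rim[:,:2]*1e3).astype(np.float32)),rim.max(0))
dark=(c["frame"].max(-1)<60)&m; n,l,st,ce=cv2.connectedComponentsWithStats(dark.astype(np.uint8))
for k in range(1,n):
    if st[k,4]>60:
        Q=W[l==k]; Q=Q[Q[:,2]>.015]
        if len(Q)<20: continue
        vx=cv2.fitLine((Q*1e3).astype(np.float32),cv2.DIST_HUBER,0,.01,.01).ravel(); print(st[k],len(Q),vx.round(3),"yaw",np.degrees(np.arctan2(vx[1],vx[0])),Q.min(0).round(3),Q.max(0).round(3))
# rectified at known heights
for z,pts in((.03,[(208,243),(157,445)]),):pass
E
python3 plan.py .530 .2827 .12 104.4
```

```text
rim 99 ((596.532470703125, -316.9293212890625), 36.691890716552734) [ 0.63172374 -0.2896309   0.07947709]
[347 227  30  38 316] 239 [ 9.41000e-01 -1.85000e-01  2.83000e-01  4.64526e+02 -2.88078e+02
  3.61950e+01] yaw -11.138738 [ 0.412 -0.309  0.015] [ 0.518 -0.27   0.057]
turn/0.1 (tool): [ 0.   -0.   -6.89] then shift/50mm: [-3.09 -7.58  2.57] | t 0.85 tcp [0.2862 0.6113 0.2483] yawy 64.91 F [ 0.4 -0.4  0.3] w 0.0855
```

```bash
python3 -m inch '[[1,[0,0,0],[0,0,-0.98]],[1,[0,0,0],[0,0,-0.98]],[1,[0,0,0],[0,0,-0.98]],[1,[0,0,0],[0,0,-0.98]],[1,[0,0,0],[0,0,-0.98]],[1,[0,0,0],[0,0,-0.98]],[1,[0,0,0],[0,0,-0.98]]]'
python3 -m inch '[[1,[-0.26,-0.63,0.21],[0,0,0]],[1,[-0.26,-0.63,0.21],[0,0,0]],[1,[-0.26,-0.63,0.21],[0,0,0]],[1,[-0.26,-0.63,0.21],[0,0,0]],[1,[-0.26,-0.63,0.21],[0,0,0]],[1,[-0.26,-0.63,0.21],[0,0,0]]]'
python3 -m inch '[[1,[-0.26,-0.63,0.21],[0,0,0]],[1,[-0.26,-0.63,0.21],[0,0,0]],[1,[-0.26,-0.63,0.21],[0,0,0]],[1,[-0.26,-0.63,0.21],[0,0,0]],[1,[-0.26,-0.63,0.21],[0,0,0]],[1,[-0.26,-0.63,0.21],[0,0,0]],[1,[0,0,0],[0,0,0]]]'
python3 plan.py .530 .2827 .02 104.4
```

```text
time_s: 1.55
tcp_pos: [0.2862, 0.6113, 0.2483]
orientation: [-0.395, 3.117, -0.0]
contact_force: [0.1, -0.3, 0.2]
grip_width: 0.0854
gripper_force: 0.0
time_s: 2.15
tcp_pos: [0.409, 0.4462, 0.1851]
orientation: [-0.389, 3.117, 0.001]
contact_force: [1.0, -0.6, 0.3]
grip_width: 0.0856
gripper_force: 0.0
time_s: 2.85
tcp_pos: [0.5331, 0.2767, 0.1209]
orientation: [0.376, -3.118, 0.007]
contact_force: [-0.4, -1.4, -0.4]
grip_width: 0.0856
gripper_force: 0.0
turn/0.1 (tool): [-0.04 -0.01 -0.11] then shift/50mm: [0.03 0.13 2.02] | t 2.85 tcp [0.5331 0.2767 0.1209] yawy 103.75 F [-0.4 -1.4 -0.4] w 0.0856
```

```bash
python3 -m inch '[[0.7,[0.03,0.13,0.4],[0,0,-0.11]],[0.7,[0,0,0.4],[0,0,0]],[0.7,[0,0,0.4],[0,0,0]],[0.7,[0,0,0.4],[0,0,0]],[0.7,[0,0,0.2],[0,0,0]],[0.7,[0,0,0.18],[0,0,0]],[0.7,[0,0,0],[0,0,0]]]'
python3 -m inch '[[0,[0,0,0],[0,0,0]],[0,[0,0,0],[0,0,0]],[0,[0,0,0],[0,0,0]],[0,[0,0,0],[0,0,0]],[0,[0,0,0],[0,0,0]],[0,[0,0,0],[0,0,0]]]'
python3 plan.py .530 .2827 .02 104.4
```

```text
time_s: 3.55
tcp_pos: [0.5267, 0.2892, 0.0226]
orientation: [0.406, -3.114, 0.001]
contact_force: [-0.1, -0.4, 0.0]
grip_width: 0.0599
gripper_force: 0.0
time_s: 4.15
tcp_pos: [0.5282, 0.2894, 0.0245]
orientation: [-0.405, 3.113, 0.001]
contact_force: [-0.9, -1.7, 6.0]
grip_width: 0.0208
gripper_force: 58.0
turn/0.1 (tool): [0.   0.02 0.07] then shift/50mm: [-0.   -0.14  0.09] | t 4.15 tcp [0.5282 0.2894 0.0245] yawy 104.83 F [-0.9 -1.7  6. ] w 0.0208
```

```bash
python3 -m inch '[[0,[0,0,-0.3],[0,0,0]],[0,[0,0,-0.5],[0,0,0]],[0,[0,0,-0.5],[0,0,0]],[0,[0,0,-0.5],[0,0,0]],[0,[0,0,-0.4],[0,0,0]],[0,[0,0,0],[0,0,0]],[0,[0,0,0],[0,0,0]]]'
python3 - <<'E'
from h import *
c=env.capture("top");np.savez("t2.npz",**c);d=env.capture("side");np.savez("s2.npz",**d)
W=cloud(c)
for o in env.outline_of("top","cup_shelf")[:3]:
    P=W[o["pixels"]&(c["depth"]>0)]; print(o["score"],np.round(o["box"]),np.median(P,0).round(3)); 
    P=P[P[:,2]>.04]
    if len(P)>50: print(cv2.minAreaRect((P[:,:2]*1e3).astype(np.float32)), np.linalg.lstsq(np.c_[P[:,:2],np.ones(len(P))],P[:,2],rcond=None)[0])
s=env.state(); print(s["tcp_pos"],s["contact_force"],s["orientation"])
a=rectify(c,.46,.76,.2,.4,s["tcp_pos"][2]-.0145,.5)
b=cv2.resize(d["frame"][150:270,150:350],(400*1,240)); b=np.vstack([b,np.zeros((360,400,3),np.uint8)])
cv2.imwrite("pics/g1.png",np.hstack([a,b]))
E
```

```text
time_s: 4.85
tcp_pos: [0.5271, 0.2892, 0.1338]
orientation: [-0.406, 3.115, 0.001]
contact_force: [0.5, 0.0, -2.2]
grip_width: 0.0208
gripper_force: 57.5
0.94 [226. 269.  52.  57.] [0.391 0.125 0.003]
0.86 [163. 194.  49.  41.] [0.64  0.295 0.11 ]
((614.9050903320312, 309.3030700683594), (120.91875457763672, 124.92984008789062), 12.531049728393555) [-0.06769471  0.01459572  0.15174848]
0.18 [262. 140.  26.  31.] [0.732 0.008 0.347]
((735.4749145507812, 5.993755340576172), (86.31501770019531, 57.84294509887695), 3.4548587799072266) [-0.05008295  0.1180231   0.38821914]
[0.52635169 0.28872904 0.13217278] [ 0.27578159  0.00561126 -1.94251156] [ 4.05911658e-01 -3.11319230e+00  1.44733973e-03]
```

View pics/g1.png

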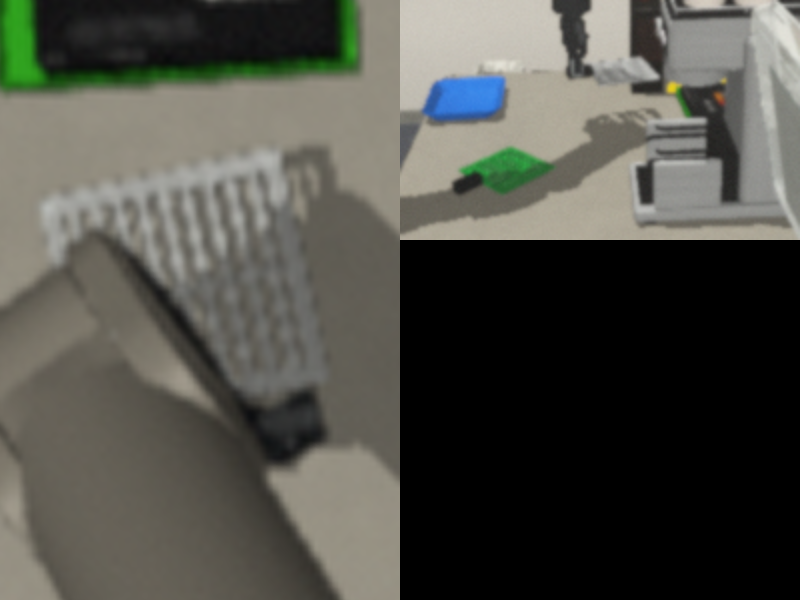

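The picture shows the shelf held by its pull, with back corners at (42,205) and (280,152) and the front-right corner at (325,380). The nose droops slightly. I'll fit its in-hand pose.

```bash
cat > fit.py <<'E'
from h import *
from scipy.optimize import least_squares
c=dict(np.load("t2.npz")); W=cloud(c); z0=.13217-.0145
q=np.array([(42,205),(280,152),(325,380)])
px=proj(c,np.stack([.76-q[:,1]*.0005,.4-q[:,0]*.0005,np.full(3,z0)],-1))
L=np.array([(.06,.062,.0025),(.06,-.062,.0025),(-.06,-.062,.0025)])
tcp=np.array([.52635,.28873,.13217])+[0,0,.0]
# slat points inside the visible part
w=px.astype(np.float32); poly=np.array([proj(c,[.76-r*.0005,.4-l*.0005,z0]) for l,r in[(60,215),(275,165),(315,370),(250,360)]]).astype(np.int32)
m=np.zeros((384,512),np.uint8);cv2.fillPoly(m,[poly],1);P=W[(m>0)&(c["depth"]>0)];P=P[(P[:,2]>.08)&(P[:,2]<.135)]
print(len(P),np.linalg.lstsq(np.c_[P[:,:2]-tcp[:2],np.ones(len(P))],P[:,2],rcond=None)[0])
def pose(v):
    Rm=R.from_euler("ZYX",v[:3]); return Rm,tcp-Rm.apply([-v[3],0,v[4]])
def res(v):
    Rm,o=pose(v); e=(proj(c,Rm.apply(L)+o)-px).ravel()
    zz=(Rm.inv().apply(P-o)[:,2]-.005)
    return np.r_[e,zz/.004/np.sqrt(len(P)/4),v[2]/.02,(v[4]-.0245)/.002,(v[3]-.088)/.005,(v[0]-np.radians(14.6))/.02]
r=least_squares(res,[.25,.05,0,.09,.0245],loss="soft_l1");print(np.degrees(r.x[:3]).round(2),r.x[3:].round(4),pose(r.x)[1].round(4),r.fun[:6].round(2))
E
python3 fit.py
```

```text
445 [-0.00927544  0.00022569  0.11289043]
[13.19  0.63 -0.11] [0.0904 0.0244] [0.6141 0.3092 0.1068] [-0.72  0.27 -0.4  -0.27  1.09  0.33]
```

```bash
python3 plan.py .469 .0097 .1125 89.2
```

```text
turn/0.1 (tool): [-0.01 -0.02  2.73] then shift/50mm: [ 1.07 -5.6   0.39] | t 5.0 tcp [0.5264 0.2887 0.1322] yawy 104.86 F [ 0.3  0.  -1.9] w 0.0205
```

```bash
python3 -m inch '[[0,[0.3,0,0],[0,0,0]],[0,[0.3,0,0],[0,0,0.9]],[0,[0.3,0,0.1],[0,0,0.9]],[0,[0.17,-0.2,0.1],[0,0,0.93]],[0,[0,-0.4,0.1],[0,0,0]],[0,[0,-0.5,0.09],[0,0,0]],[0,[0,-0.5,0],[0,0,0]],[0,[0,-0.5,0],[0,0,0]]]'
python3 -m inch '[[0,[0,-0.5,0],[0,0,0]],[0,[0,-0.5,0],[0,0,0]],[0,[0,-0.5,0],[0,0,0]],[0,[0,-0.5,0],[0,0,0]],[0,[0,-0.5,0],[0,0,0]],[0,[0,-0.3,0],[0,0,0]],[0,[0,0,0],[0,0,0]],[0,[0,0,0],[0,0,0]]]'
python3 plan.py .469 .0097 .1125 89.2
```

```text
time_s: 5.8
tcp_pos: [0.4735, 0.1722, 0.1127]
orientation: [-0.021, -3.139, 0.002]
contact_force: [0.6, -0.4, -0.7]
grip_width: 0.0208
gripper_force: 57.7
time_s: 6.6
tcp_pos: [0.4721, 0.0337, 0.1133]
orientation: [-0.022, -3.14, -0.0]
contact_force: [-0.8, 0.4, -1.7]
grip_width: 0.0207
gripper_force: 57.8
turn/0.1 (tool): [ 0.   -0.01 -0.  ] then shift/50mm: [ 0.06 -0.48  0.02] | t 6.6 tcp [0.4721 0.0337 0.1133] yawy 89.19 F [-0.8  0.4 -1.7] w 0.0207
```

```bash
python3 -m inch '[[0,[0.06,-0.24,0],[0,0,0]],[0,[0,-0.24,0.02],[0,0,0]],[0,[0,0,0],[0,0,0]],[0,[0,0,0],[0,0,0]]]'
python3 - <<'E'
from h import *
c=env.capture("top");np.savez("t3.npz",**c);d=env.capture("side");np.savez("s3.npz",**d)
s=env.state();print(s["tcp_pos"],s["orientation"])
a=rectify(c,.44,.74,-.1,.1,.098,.5)
b=cv2.resize(d["frame"][185:285,205:325],None,fx=10/3,fy=10/3,interpolation=cv2.INTER_CUBIC)
b=np.vstack([b,np.zeros((600-b.shape[0],b.shape[1],3),np.uint8)])
cv2.imwrite("pics/g3.png",np.hstack([a,b[:,:400]]))
E
python3 plan.py .469 .0097 .1125 89.2
```

```text
time_s: 7.0
tcp_pos: [0.4692, 0.0091, 0.1128]
orientation: [0.023, 3.142, 0.0]
contact_force: [-0.4, -0.1, -1.1]
grip_width: 0.0204
gripper_force: 57.8
[0.46925098 0.00973066 0.11283544] [2.12055907e-02 3.14134658e+00 4.18126155e-04]
turn/0.1 (tool): [0. 0. 0.] then shift/50mm: [ 0.01 -0.    0.01] | t 7.1 tcp [0.4693 0.0097 0.1128] yawy 89.23 F [-0.6  0.1 -1.2] w 0.0202
```

View pics/g3.png

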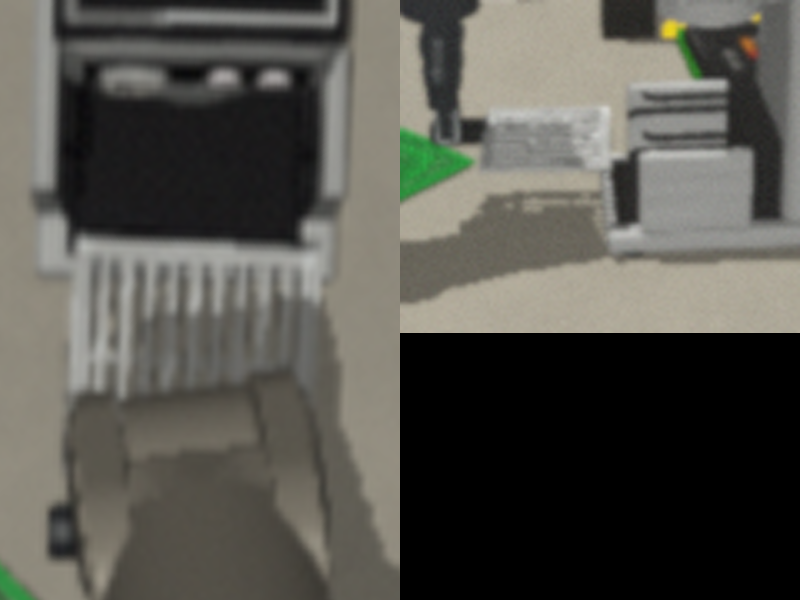

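The back edge runs from (77,238) to (325,251) against wall inner faces at columns 57 and 325. The shelf is therefore yawed about -2° in the grip and sits a few mm to the right. I'll correct both and check the height.

```bash
python3 -m inch '[[0,[0,0.03,0],[0,0,-0.28]],[0,[0,0,0],[0,0,0]],[0,[0,0,0],[0,0,0]]]'
cat > nose.py <<'E'
from h import *
c=env.capture("top");W=cloud(c);s=env.state()
def px(x,y,z): return proj(c,[x,y,z])
t=s["tcp_pos"]
m=(W[...,2]>.07)&(W[...,2]<.108)&(W[...,0]>t[0]+.085)&(W[...,0]<t[0]+.148)&(abs(W[...,1]-.004)<.058)&(c["depth"]>0)
P=W[m]; print(len(P),np.median(P[:,2]),np.linalg.lstsq(np.c_[P[:,:2]-[t[0]+.15,.004],np.ones(len(P))],P[:,2],rcond=None)[0].round(4))
w=(W[...,2]>.095)&(W[...,2]<.12)&(W[...,0]>.65)&(W[...,0]<.73)&(abs(abs(W[...,1]-.004)-.073)<.012); print("wall top",np.median(W[w][:,2]))
f=cv2.cvtColor(rectify(c,t[0]+.1,t[0]+.2,-.1,.1,.095,.5),cv2.COLOR_BGR2GRAY).astype(float)
cv2.imwrite("pics/n.png",f)
# back edge of shelf: strongest dark->bright downward step per column
g=cv2.GaussianBlur(f,(0,0),3);d=np.diff(g,axis=0);cols=np.arange(90,300,6);r=np.array([d[40:150,k].argmax()+40 for k in cols])
print("rows",r)
E
python3 nose.py; python3 plan.py .469 .0097 .1125 90.8
```

```text
time_s: 7.4
tcp_pos: [0.4692, 0.0112, 0.1128]
orientation: [0.023, -3.141, -0.0]
contact_force: [0.8, -0.2, -1.8]
grip_width: 0.0203
gripper_force: 57.8
454 0.09083474848557549 [-0.0007 -0.0061  0.0908]
wall top 0.1052767097578775
rows [ 94  95  95  95  95  95  95  95  96  96  96  96  96  96  96  97  97  97
  97  97  97  98  98  98  98  98  99  99  99  99  99  99 100 100 100]
turn/0.1 (tool): [0.   0.   0.01] then shift/50mm: [ 0.   -0.03  0.01] | t 7.45 tcp [0.4692 0.0111 0.1128] yawy 90.83 F [-0.4 -0.6 -0.2] w 0.0204[ WARN:0@1.602] global loadsave.cpp:1063 imwrite_ Unsupported depth image for selected encoder is fallbacked to CV_8U.
```

```bash
python3 -m inch '[[0,[-0.2,-0.007,0.02],[0,0,0]],[0,[-0.2,-0.007,0],[0,0,0]],[0,[-0.2,-0.007,0],[0,0,0]],[0,[-0.2,-0.007,0],[0,0,0]],[0,[-0.2,-0.007,0],[0,0,0]],[0,[0,0,0],[0,0,0]]]'
python3 plan.py .585 .0075 .112 90.8
```

```text
time_s: 8.05
tcp_pos: [0.521, 0.0099, 0.1119]
orientation: [-0.022, 3.14, 0.0]
contact_force: [-1.0, -0.2, -1.3]
grip_width: 0.0208
gripper_force: 57.7
turn/0.1 (tool): [ 0.    0.01 -0.  ] then shift/50mm: [-1.28 -0.07 -0.  ] | t 8.05 tcp [0.521  0.0099 0.1119] yawy 90.8 F [-1.  -0.2 -1.3] w 0.0208
```

Nose is at about 0.672, inside the mouth with no contact. Continuing.

```bash
python3 -m inch '[[0,[-0.2,-0.007,0],[0,0,0]],[0,[-0.2,-0.007,0],[0,0,0]],[0,[-0.2,-0.007,0],[0,0,0]],[0,[-0.2,-0.007,0],[0,0,0]],[0,[0,0,0],[0,0,0]]]'
python3 -m inch '[[0,[-0.12,-0.004,0],[0,0,0]],[0,[-0.12,-0.004,0],[0,0,0]],[0,[0,0,0],[0,0,0]]]'
python3 plan.py .589 .0075 .112 90.8
```

```text
time_s: 8.55
tcp_pos: [0.561, 0.0091, 0.1119]
orientation: [-0.022, 3.14, 0.0]
contact_force: [0.1, -0.5, -0.7]
grip_width: 0.0206
gripper_force: 57.7
time_s: 8.85
tcp_pos: [0.572, 0.0088, 0.1119]
orientation: [-0.022, 3.141, 0.0]
contact_force: [-0.4, -0.5, -1.2]
grip_width: 0.0204
gripper_force: 57.7
turn/0.1 (tool): [0.   0.01 0.  ] then shift/50mm: [-0.34 -0.03 -0.  ] | t 8.85 tcp [0.572  0.0088 0.1119] yawy 90.81 F [-0.4 -0.5 -1.2] w 0.0204
```

```bash
python3 -m inch '[[0,[-0.1,-0.003,0],[0,0,0]],[0,[-0.1,-0.003,0],[0,0,0]],[0,[-0.06,-0.002,0],[0,0,0]],[0,[0,0,0],[0,0,0]]]'
python3 -m inch '[[0,[-0.05,-0.001,0],[0,0,0]],[0,[-0.05,-0.001,0],[0,0,0]],[0,[0,0,0],[0,0,0]]]'
```

```text
time_s: 9.25
tcp_pos: [0.5847, 0.0086, 0.1118]
orientation: [-0.022, 3.141, 0.0]
contact_force: [-0.4, -0.2, -0.4]
grip_width: 0.0212
gripper_force: 57.7
time_s: 9.55
tcp_pos: [0.5896, 0.0086, 0.1119]
orientation: [-0.022, 3.141, 0.0]
contact_force: [0.1, 0.2, -1.6]
grip_width: 0.0207
gripper_force: 57.7
```

```bash
for i in 1; do python3 -m inch '[[0,[-0.03,-0.001,0],[0,0,0]],[0,[-0.03,-0.001,0],[0,0,0]],[0,[0,0,0],[0,0,0]]]'; done
python3 -m inch '[[0,[-0.03,-0.001,0],[0,0,0]],[0,[0,0,0],[0,0,0]]]'
```

```text
time_s: 9.85
tcp_pos: [0.5907, 0.0081, 0.1112]
orientation: [0.022, -3.138, 0.001]
contact_force: [-4.9, -1.2, -0.0]
grip_width: 0.0207
gripper_force: 57.3
time_s: 10.05
tcp_pos: [0.5908, 0.0078, 0.1107]
orientation: [0.022, -3.135, 0.001]
contact_force: [-8.0, -1.9, 0.4]
grip_width: 0.0206
gripper_force: 57.3
```

```bash
python3 -m inch '[[0,[0,0,0.02],[0,0,0]],[0,[0,0,0.02],[0,0,0]],[0,[0,0,0],[0,0,0]]]'
python3 -m inch '[[0.6,[0,0,0],[0,0,0]],[0.6,[0,0,0],[0,0,0]],[0.6,[0,0,0],[0,0,0]],[0.6,[0,0,0],[0,0,0]],[0.6,[0,0,0],[0,0,0]]]'
python3 plan.py .589 .0075 .112 90.8
```

```text
time_s: 10.35
tcp_pos: [0.5911, 0.008, 0.1091]
orientation: [0.02, -3.136, 0.0]
contact_force: [-9.2, 0.0, 2.6]
grip_width: 0.0206
gripper_force: 59.2
time_s: 10.85
tcp_pos: [0.5941, 0.0086, 0.1099]
orientation: [-0.022, 3.141, 0.0]
contact_force: [-0.1, 0.3, 0.3]
grip_width: 0.0513
gripper_force: 0.0
turn/0.1 (tool): [0.   0.01 0.  ] then shift/50mm: [ 0.1  -0.02 -0.04] | t 10.85 tcp [0.5941 0.0086 0.1099] yawy 90.82 F [-0.1  0.3  0.3] w 0.0513
```

```bash
python3 -m inch '[[0.8,[0,0,-0.4],[0,0,0]],[0.8,[0.1,0,-0.5],[0,0,0]],[0.8,[0.4,0,-0.4],[0,0,0.7]],[0.8,[0.4,0,0],[0,0,0.7]],[0.8,[0.4,0,0],[0,0,0.8]],[0.8,[0.4,-0.4,0],[0,0,0]],[0.8,[0.2,-0.4,0],[0,0,0]],[0.8,[0,-0.5,0],[0,0,0]]]'
python3 plan.py .4595 -.288 .08 78.3
```

```text
time_s: 11.65
tcp_pos: [0.4849, -0.0453, 0.1749]
orientation: [-0.319, -3.125, -0.001]
contact_force: [-0.0, -0.2, -0.1]
grip_width: 0.0684
gripper_force: 0.0
turn/0.1 (tool): [ 0.01 -0.01  0.01] then shift/50mm: [-0.49 -4.86  1.9 ] | t 11.65 tcp [ 0.4849 -0.0453  0.1749] yawy 78.33 F [-0.  -0.2 -0.1] w 0.0684
```

```bash
python3 -m inch '[[0.8,[-0.06,-0.5,0],[0,0,0]],[0.8,[-0.06,-0.5,0],[0,0,0]],[0.8,[-0.06,-0.5,0.3],[0,0,0]],[0.8,[-0.06,-0.5,0.3],[0,0,0]],[0.8,[-0.06,-0.5,0.3],[0,0,0]],[0.8,[-0.06,-0.5,0.3],[0,0,0]],[0.8,[-0.06,-0.5,0.3],[0,0,0]],[0.8,[-0.06,-0.5,0.3],[0,0,0]]]'
python3 -m inch '[[0.8,[0,0,0],[0,0,0]],[0.8,[0,0,0],[0,0,0]]]'
python3 - <<'E'
from h import *
c=env.capture("top");np.savez("t4.npz",**c)
a=rectify(c,.55,.75,-.1,.1,.09,.5)
b=rectify(c,.40,.65,-.40,-.2,.05,.5)
b=np.vstack([b])[:500]; a=np.vstack([a,np.zeros((100,400,3),np.uint8)])
cv2.imwrite("pics/g4.png",np.hstack([a,b]))
E
python3 plan.py .4595 -.288 .024 78.3
```

```text
time_s: 12.45
tcp_pos: [0.469, -0.2475, 0.0843]
orientation: [0.322, 3.124, -0.0]
contact_force: [1.0, 0.2, -0.1]
grip_width: 0.068
gripper_force: 0.0
time_s: 12.65
tcp_pos: [0.4687, -0.2467, 0.0846]
orientation: [-0.325, -3.124, -0.0]
contact_force: [-0.7, -0.6, 0.7]
grip_width: 0.0684
gripper_force: 0.0
turn/0.1 (tool): [ 0.    0.   -0.01] then shift/50mm: [ 0.02 -0.86  1.22] | t 12.7 tcp [ 0.4692 -0.2459  0.085 ] yawy 78.22 F [-0.6  0.1  0.1] w 0.0683
```

View pics/g4.png

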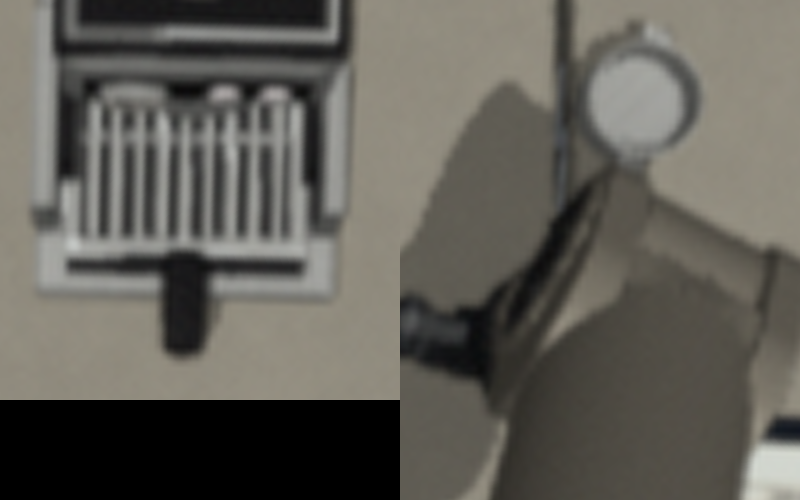

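The left panel shows the shelf in the bay, with its front bar near row 245 and the pull from (187,255) to (184,355). I'll check its squareness numerically.

```bash
python3 - <<'E'
from h import *
c=dict(np.load("t4.npz"))
f=cv2.cvtColor(rectify(c,.58,.68,-.1,.1,.090,.5),cv2.COLOR_BGR2GRAY).astype(float)
g=cv2.GaussianBlur(f,(0,0),2);d=np.diff(g,axis=0)
cols=np.r_[np.arange(75,155,5),np.arange(220,305,5)]
# bottom (front) edge of front bar: bright->dark
r=np.array([d[90:150,k].argmin()+90 for k in cols]); print(r)
p=np.polyfit(cols[abs(r-np.median(r))<8],r[abs(r-np.median(r))<8],1); print("shelf yaw",-np.degrees(np.arctan(p[0])),"x front mid",.68-np.polyval(p,190)*.0005)
# wall inner edges & shelf sides at z .108/.09
for z,rows in((.108,range(60,130,10)),(.337,range(0,1))):
    f=cv2.cvtColor(rectify(c,.58,.74,-.1,.1,z,.5),cv2.COLOR_BGR2GRAY).astype(float); g=cv2.GaussianBlur(f,(0,0),1.5);d=np.diff(g,axis=1)
    for k in range(110,190,15): print(k,"outer L",.1-.0005*(d[k,15:50].argmax()+15),"outer R",.1-.0005*(d[k,325:365].argmin()+325))
E
```

```text
[117 118 118 118 118 118 118 118 118 117 116 114 114 114 114 114 117 117
 117 117 117 118 117 118 118 118 118 118 118 118 118 118 118]
shelf yaw -0.29209652288594895 x front mid 0.6214506832649814
110 outer L 0.0815 outer R -0.07100000000000001
125 outer L 0.0815 outer R -0.07100000000000001
140 outer L 0.081 outer R -0.07050000000000001
155 outer L 0.0815 outer R -0.07
170 outer L 0.082 outer R -0.07
185 outer L 0.082 outer R -0.0695
110 outer L 0.07550000000000001 outer R -0.063
125 outer L 0.07550000000000001 outer R -0.07799999999999999
140 outer L 0.07550000000000001 outer R -0.08049999999999999
155 outer L 0.07550000000000001 outer R -0.07649999999999998
170 outer L 0.07550000000000001 outer R -0.067
185 outer L 0.07550000000000001 outer R -0.07400000000000001
```

```bash
python3 -m inch '[[0.8,[0,-0.43,0.2],[0,0,0]],[0.8,[0,-0.43,0.2],[0,0,0]],[0.8,[0,0,0.3],[0,0,0]],[0.8,[0,0,0.3],[0,0,0]],[0.8,[0,0,0.2],[0,0,0]],[0.8,[0,0,0],[0,0,0]]]'
python3 plan.py .4595 -.288 .024 78.3
```

```text
time_s: 13.3
tcp_pos: [0.4598, -0.2868, 0.0236]
orientation: [-0.319, -3.123, -0.002]
contact_force: [-1.0, -0.2, -0.5]
grip_width: 0.0684
gripper_force: 0.0
turn/0.1 (tool): [ 0.01 -0.02  0.  ] then shift/50mm: [ 0.   -0.02 -0.01] | t 13.3 tcp [ 0.4598 -0.2868  0.0236] yawy 78.32 F [-1.  -0.2 -0.5] w 0.0684
```

```bash
python3 -m inch '[[0,[0,0,0],[0,0,0]],[0,[0,0,0],[0,0,0]],[0,[0,0,0],[0,0,0]],[0,[0,0,0],[0,0,0]],[0,[0,0,0],[0,0,0]],[0,[0,0,0],[0,0,0]],[0,[0,0,0],[0,0,0]]]'
python3 -m inch '[[0,[0,0,-0.1],[0,0,0]],[0,[0,0,-0.3],[0,0,0]],[0,[0,0,-0.4],[0,0,0]],[0,[0,0,-0.4],[0,0,0]],[0,[0,0,-0.4],[0,0,0]],[0,[0,0,0],[0,0,0]],[0,[0,0,0],[0,0,0]],[0,[0,0,0],[0,0,0]]]'
cat > hold.py <<'E'
from h import *
c=env.capture("top");np.savez("t5.npz",**c);W=cloud(c);s=env.state();t=s["tcp_pos"]
yw=np.arctan2(*R.from_rotvec(s["orientation"]).as_matrix()[[1,0],1])-np.pi/2
u=np.array([np.cos(yw),np.sin(yw)]); q=t[:2]+.14*u
m=(np.hypot(W[...,0]-q[0],W[...,1]-q[1])<.05)&(W[...,2]>t[2]+.015)&(W[...,2]<t[2]+.075)&(c["depth"]>0)
P=W[m]; print("tcp",t.round(4),"toolyaw",np.degrees(yw).round(2),"n",len(P),"zhist",np.percentile(P[:,2],[10,50,90,98]).round(4), "expect rim z",t[2]+.05)
rim=P[P[:,2]>t[2]+.035]; (a,b),r=cv2.minEnclosingCircle((rim[:,:2]*1e3).astype(np.float32)); print("circle",a,b,r,"mean",rim.mean(0).round(4),"expected",q.round(4),"bearing",np.degrees(np.arctan2(b/1e3-t[1],a/1e3-t[0])),"dist",np.hypot(b/1e3-t[1],a/1e3-t[0]))
print("tilt fit",np.linalg.lstsq(np.c_[(rim[:,:2]-q)@u,(rim[:,:2]-q)@[-u[1],u[0]],np.ones(len(rim))],rim[:,2],rcond=None)[0].round(3))
im=rectify(c,q[0]-.07,q[0]+.08,q[1]-.1,q[1]+.1,t[2]+.05,.5); cv2.imwrite("pics/h.png",cv2.resize(im,(800,600)))
E
python3 hold.py; python3 plan.py .46 -.288 .1 78.3
```

```text
time_s: 14.0
tcp_pos: [0.4605, -0.2887, 0.0254]
orientation: [0.323, 3.124, -0.0]
contact_force: [-0.8, 1.0, 5.8]
grip_width: 0.0232
gripper_force: 58.9
time_s: 14.8
tcp_pos: [0.4593, -0.288, 0.1039]
orientation: [-0.322, -3.123, -0.001]
contact_force: [0.0, 0.1, -2.6]
grip_width: 0.0234
gripper_force: 59.0
tcp [ 0.4592 -0.2881  0.1037] toolyaw -11.79 n 326 zhist [0.1205 0.1277 0.149  0.1521] expect rim z 0.1537340860498811
circle 594.6405639648438 -318.28253173828125 36.16120529174805 mean [ 0.594  -0.3183  0.1465] expected [ 0.5963 -0.3167] bearing -12.571307782371532 dist 0.1387540472530681
tilt fit [-0.004  0.021  0.146]
turn/0.1 (tool): [ 0.   -0.02 -0.02] then shift/50mm: [-0.02  0.    0.07] | t 14.85 tcp [ 0.4592 -0.2881  0.1037] yawy 78.21 F [-0.2 -0.3 -2.6] w 0.0231
```

View pics/h.png

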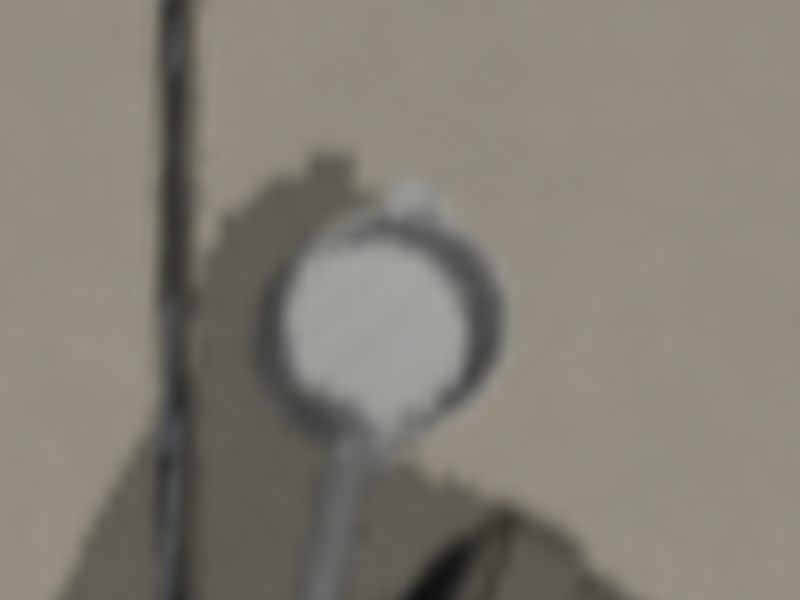

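The picture shows the holder hanging level, with the rim centred near (391,326) and the stem running down to the gripper. The cup is therefore about 138.5 mm from the TCP along the tool yaw. Moving in front of the machine.

```bash
python3 plan.py .45 .105 .1505 43.5
```

```text
turn/0.1 (tool): [-0.   -0.02  6.06] then shift/50mm: [ 5.83  5.28 -0.94] | t 14.85 tcp [ 0.4592 -0.2881  0.1037] yawy 78.21 F [-0.2 -0.3 -2.6] w 0.0231
```

```bash
python3 -m inch '[[0,[0,0,-0.13],[0,0,0.6]],[0,[0,0,-0.13],[0,0,0.9]],[0,[0,0,-0.14],[0,0,0.9]],[0,[0,0,-0.14],[0,0,0.9]],[0,[0,0,-0.14],[0,0,0.9]],[0,[0,0,-0.13],[0,0,0.9]],[0,[0,0,-0.13],[0,0,0.9]]]'
python3 -m inch '[[0,[0.2,0.18,0],[0,0,0.06]],[0,[0.37,0.335,0],[0,0,0]],[0,[0.37,0.335,0],[0,0,0]],[0,[0.37,0.335,0],[0,0,0]],[0,[0.37,0.335,0],[0,0,0]],[0,[0.37,0.335,0],[0,0,0]],[0,[0.37,0.335,0],[0,0,0]],[0,[0.37,0.335,0],[0,0,0]]]'
python3 -m inch '[[0,[0.37,0.335,0],[0,0,0]],[0,[0.37,0.335,0],[0,0,0]],[0,[0.37,0.335,0],[0,0,0]],[0,[0.37,0.335,0],[0,0,0]],[0,[0.37,0.335,0],[0,0,0]],[0,[0.37,0.335,0],[0,0,0]],[0,[0.37,0.335,0],[0,0,0]],[0,[0.37,0.335,0],[0,0,0]]]'
python3 -m inch '[[0,[0,0,0],[0,0,0]],[0,[0,0,0],[0,0,0]]]'
python3 plan.py .45 .105 .1505 43.5
```

```text
time_s: 15.55
tcp_pos: [0.4594, -0.2882, 0.151]
orientation: [-1.236, -2.886, 0.0]
contact_force: [0.4, 0.0, -2.2]
grip_width: 0.0233
gripper_force: 59.0
time_s: 16.35
tcp_pos: [0.4549, -0.0993, 0.151]
orientation: [-1.24, -2.885, 0.001]
contact_force: [-0.4, -0.1, -2.9]
grip_width: 0.0228
gripper_force: 59.0
time_s: 17.15
tcp_pos: [0.4504, 0.1001, 0.151]
orientation: [-1.24, -2.885, 0.001]
contact_force: [0.2, -0.0, -3.0]
grip_width: 0.0228
gripper_force: 59.0
time_s: 17.35
tcp_pos: [0.4505, 0.0993, 0.1511]
orientation: [-1.238, -2.886, 0.002]
contact_force: [0.6, -0.2, -1.3]
grip_width: 0.023
gripper_force: 59.1
turn/0.1 (tool): [-0.01 -0.    0.01] then shift/50mm: [0.09 0.07 0.01] | t 17.35 tcp [0.4505 0.0993 0.1511] yawy 43.56 F [ 0.6 -0.2 -1.3] w 0.023
```

```bash
sed -i 's/^im=.*$//' hold.py; python3 hold.py; python3 - <<'E'
from h import *
s=env.state();t=s["tcp_pos"]
d=env.capture("side");np.savez("s5.npz",**d);W=cloud(d)
for cam in("top","side"):
    c=env.capture(cam) if cam=="top" else d
    for n in("filter_holder","head_mouth","brew_head","upper_rails","shelf_pull","handle_grip"):
        for o in env.spot_point(cam,n)[:2]:
            # ray intersect with a known height
            h={"filter_holder":t[2]-.0254,"head_mouth":.2155,"brew_head":.158,"upper_rails":.085,"shelf_pull":.101,"handle_grip":t[2]}[n]
            K=np.array(c["camera_matrix"]);T=np.array(c["extrinsics"]);r=T[:3,:3]@np.linalg.solve(K,[*o["location"],1]);k=(h-T[2,3])/r[2]
            print(cam,n,round(o["score"],2),np.round(o["location"],1),(T[:3,3]+k*r).round(4))
E
```

```text
tcp [0.4505 0.0985 0.1512] toolyaw -46.54 n 330 zhist [0.1675 0.1733 0.1967 0.2003] expect rim z 0.20119371114568102
circle 545.5067749023438 -4.934708595275879 35.644107818603516 mean [ 0.5483 -0.0039  0.1946] expected [ 0.5468 -0.0031] bearing -47.42969746775219 dist 0.14040224536029344
tilt fit [-0.005 -0.034  0.195]
top filter_holder 0.88 [262.9 220. ] [5.378e-01 1.000e-04 1.258e-01]
top filter_holder 0.62 [260.5 158.1] [0.7302 0.0017 0.1258]
top head_mouth 0.72 [262.1 159.6] [ 7.045e-01 -7.000e-04  2.155e-01]
top upper_rails 0.58 [260.7 178.5] [0.6737 0.0021 0.085 ]
top shelf_pull 0.84 [260.7 204.2] [0.5897 0.0048 0.101 ]
side filter_holder 0.72 [260.1 222.8] [ 0.5945 -0.0506  0.1258]
side filter_holder 0.7 [243.7 218.9] [ 0.5461 -0.0194  0.1258]
side head_mouth 0.63 [295.2 188.4] [ 0.7045 -0.0115  0.2155]
side brew_head 0.58 [294.5 204.6] [ 0.7045 -0.0022  0.158 ]
side upper_rails 0.91 [289.4 223.7] [0.6912 0.0125 0.085 ]
side shelf_pull 0.86 [183.3 242.8] [ 0.3718 -0.1032  0.101 ]
side shelf_pull 0.61 [258.2 222.9] [ 0.5907 -0.0025  0.101 ]
side handle_grip 0.35 [297.3 247.7] [ 0.6757 -0.2427  0.1512]
```

```bash
python3 plan.py .614 .107 .151 43.5
```

```text
turn/0.1 (tool): [ 0. -0. -0.] then shift/50mm: [-2.13  2.47  0.02] | t 18.1 tcp [0.451  0.0992 0.1518] yawy 43.49 F [ 0.2  0.3 -3. ] w 0.023
```

```bash
python3 -m inch '[[0,[-0.21,0.25,0],[0,0,0]],[0,[-0.21,0.25,0],[0,0,0]],[0,[-0.21,0.25,0],[0,0,0]],[0,[-0.21,0.25,0],[0,0,0]],[0,[-0.21,0.25,0],[0,0,0]],[0,[-0.21,0.25,0],[0,0,0]],[0,[-0.21,0.25,0],[0,0,0]],[0,[-0.21,0.25,0],[0,0,0]]]'
python3 -m inch '[[0,[-0.21,0.24,0],[0,0,0]],[0,[-0.21,0.24,0],[0,0,0]],[0,[0,0,0],[0,0,0]],[0,[0,0,0],[0,0,0]]]'
python3 plan.py .614 .107 .151 43.5
```

```text
time_s: 18.9
tcp_pos: [0.5818, 0.1072, 0.1516]
orientation: [-1.24, -2.886, 0.0]
contact_force: [-0.1, 0.4, -2.7]
grip_width: 0.023
gripper_force: 59.1
time_s: 19.3
tcp_pos: [0.6127, 0.1082, 0.1513]
orientation: [-1.24, -2.885, 0.001]
contact_force: [-0.2, 0.4, -2.8]
grip_width: 0.0233
gripper_force: 59.1
turn/0.1 (tool): [-0.01 -0.01 -0.  ] then shift/50mm: [-0.04  0.    0.01] | t 19.3 tcp [0.6127 0.1082 0.1513] yawy 43.48 F [-0.2  0.4 -2.8] w 0.0233
```

```bash
python3 -m inch '[[0,[-0.04,0,-0.1],[0,0,0]],[0,[0,0,-0.1],[0,0,0]],[0,[0,0,-0.1],[0,0,0]],[0,[0,0,-0.06],[0,0,0]],[0,[0,0,0],[0,0,0]]]'
python3 -m inch '[[0,[0,0,-0.06],[0,0,0]],[0,[0,0,-0.06],[0,0,0]],[0,[0,0,0],[0,0,0]]]'
```

```text
time_s: 19.8
tcp_pos: [0.6149, 0.107, 0.1707]
orientation: [1.24, 2.885, 0.001]
contact_force: [-0.2, -0.2, -2.4]
grip_width: 0.0234
gripper_force: 59.1
time_s: 20.1
tcp_pos: [0.6148, 0.1069, 0.1762]
orientation: [1.24, 2.886, 0.001]
contact_force: [0.2, -0.1, -4.3]
grip_width: 0.0233
gripper_force: 59.1
```

```bash
python3 -m inch '[[0,[0,0,-0.04],[0,0,0]],[0,[0,0,0],[0,0,0]]]'; python3 -c "
from h import *
s=env.state();print(s['contact_force'].round(2),s['torque'].round(3),s['tcp_pos'].round(4),s['orientation'].round(3))"
```

```text
time_s: 20.3
tcp_pos: [0.6147, 0.1069, 0.178]
orientation: [1.24, 2.886, 0.0]
contact_force: [-0.7, -0.1, -2.7]
grip_width: 0.0235
gripper_force: 59.1
[-0.74 -0.13 -2.74] [0.281 0.197 0.05 ] [0.6147 0.1069 0.178 ] [1.24  2.886 0.   ]
```

```bash
python3 -m inch '[[0,[0,0,-0.04],[0,0,0]],[0,[0,0,-0.04],[0,0,0]],[0,[0,0,0],[0,0,0]]]';  python3 -m inch '[[0,[0,0,-0.04],[0,0,0]],[0,[0,0,0],[0,0,0]]]'; python3 -c "
from h import *
s=env.state();print(s['contact_force'].round(2),s['torque'].round(3),s['tcp_pos'].round(4),s['orientation'].round(3))"
```

```text
time_s: 20.6
tcp_pos: [0.6148, 0.1069, 0.1822]
orientation: [1.24, 2.886, 0.001]
contact_force: [0.7, -0.2, -2.8]
grip_width: 0.0231
gripper_force: 59.1
time_s: 20.8
tcp_pos: [0.6147, 0.1069, 0.1841]
orientation: [1.24, 2.886, 0.0]
contact_force: [-0.4, 0.3, -2.5]
grip_width: 0.023
gripper_force: 59.1
[-0.41  0.34 -2.55] [ 0.219  0.207 -0.01 ] [0.6147 0.1069 0.1841] [1.24  2.886 0.   ]
```

```bash
python3 -m inch '[[0,[0,0,-0.04],[0,0,0]],[0,[0,0,0],[0,0,0]]]';  python3 -m inch '[[0,[0,0,-0.04],[0,0,0]],[0,[0,0,0],[0,0,0]],[0,[0,0,0],[0,0,0]]]'; python3 plan.py .57 .01 .188 88.75
```

```text
time_s: 21.0
tcp_pos: [0.6147, 0.1069, 0.1861]
orientation: [1.24, 2.886, 0.0]
contact_force: [-0.2, 0.0, -2.3]
grip_width: 0.023
gripper_force: 59.1
time_s: 21.3
tcp_pos: [0.6146, 0.1069, 0.1879]
orientation: [1.24, 2.886, 0.0]
contact_force: [-0.4, -0.1, -2.6]
grip_width: 0.0232
gripper_force: 59.1
turn/0.1 (tool): [ 0.   0.  -7.9] then shift/50mm: [ 0.85 -1.96 -0.  ] | t 21.3 tcp [0.6146 0.1069 0.1879] yawy 43.49 F [-0.4 -0.1 -2.6] w 0.0232
```

```bash
python3 -m inch '[[0,[-0.0035,-0.1395,0],[0,0,-0.5]],[0,[-0.0035,-0.1395,0],[0,0,-0.5]],[0,[0,0,0],[0,0,0]],[0,[0,0,0],[0,0,0]]]'
python3 -c "
from h import *
s=env.state();print(s['contact_force'].round(2),s['torque'].round(3),s['tcp_pos'].round(4),s['orientation'].round(3))"
```

```text
time_s: 21.7
tcp_pos: [0.6051, 0.0968, 0.1879]
orientation: [1.097, 2.944, 0.0]
contact_force: [0.5, -0.7, -2.8]
grip_width: 0.0231
gripper_force: 59.1
[ 0.51 -0.73 -2.79] [0.221 0.223 0.003] [0.6051 0.0968 0.1879] [1.097 2.944 0.   ]
```

```bash
python3 -m inch '[[0,[-0.0035,-0.1395,0],[0,0,-0.5]],[0,[-0.0035,-0.1395,0],[0,0,-0.5]],[0,[-0.0035,-0.1395,0],[0,0,-0.5]],[0,[-0.0035,-0.1395,0],[0,0,-0.5]],[0,[0,0,0],[0,0,0]]]'
python3 -c "
from h import *
s=env.state();print(s['contact_force'].round(2),s['torque'].round(3))"
python3 -m inch '[[0,[-0.0035,-0.1395,0],[0,0,-0.5]],[0,[-0.0035,-0.1395,0],[0,0,-0.5]],[0,[-0.0035,-0.1395,0],[0,0,-0.5]],[0,[-0.0035,-0.1395,0],[0,0,-0.5]],[0,[0,0,0],[0,0,0]]]'
python3 plan.py .57 .01 .188 88.75
```

```text
time_s: 22.2
tcp_pos: [0.5888, 0.0732, 0.1878]
orientation: [-0.797, -3.039, 0.001]
contact_force: [-0.5, -0.5, -3.1]
grip_width: 0.0231
gripper_force: 59.1
[-0.54 -0.54 -3.12] [ 0.13  0.25 -0.03]
time_s: 22.7
tcp_pos: [0.5779, 0.0478, 0.1878]
orientation: [-0.492, -3.103, 0.0]
contact_force: [-0.3, -0.9, -2.7]
grip_width: 0.0233
gripper_force: 59.1
turn/0.1 (tool): [-0.   -0.   -2.92] then shift/50mm: [ 0.14 -0.76 -0.  ] | t 22.7 tcp [0.5779 0.0478 0.1878] yawy 72.0 F [-0.3 -0.9 -2.7] w 0.0233
```

```bash
python3 -m inch '[[0,[-0.0035,-0.1395,0],[0,0,-0.5]],[0,[-0.0035,-0.1395,0],[0,0,-0.5]],[0,[-0.0035,-0.1395,0],[0,0,-0.5]],[0,[0,0,0],[0,0,0]]]'
python3 -c "
from h import *
s=env.state();print(s['contact_force'].round(2),s['torque'].round(3))"
python3 -m inch '[[0,[-0.0035,-0.1395,0],[0,0,-0.5]],[0,[-0.0035,-0.1395,0],[0,0,-0.5]],[0,[-0.003,-0.112,0],[0,0,-0.4]],[0,[0,0,0],[0,0,0]],[0,[0,0,0],[0,0,0]]]'
python3 -c "
from h import *
s=env.state();print(s['contact_force'].round(2),s['torque'].round(3))"
python3 plan.py .57 .01 .188 88.75
```

```text
time_s: 23.1
tcp_pos: [0.5731, 0.0277, 0.1878]
orientation: [0.258, 3.131, -0.0]
contact_force: [0.1, 0.1, -2.7]
grip_width: 0.0229
gripper_force: 59.1
[ 0.06  0.1  -2.67] [0.038 0.298 0.037]
time_s: 23.6
tcp_pos: [0.5714, 0.0094, 0.1878]
orientation: [0.038, 3.141, 0.001]
contact_force: [-0.1, 0.5, -1.8]
grip_width: 0.0234
gripper_force: 59.1
[-0.11  0.47 -1.78] [ 0.026  0.266 -0.006]
turn/0.1 (tool): [ 0.    0.   -0.02] then shift/50mm: [ 0.03  0.01 -0.  ] | t 23.6 tcp [0.5714 0.0094 0.1878] yawy 88.62 F [-0.1  0.5 -1.8] w 0.0234
```

```bash
for i in 1; do python3 -m inch '[[0,[0,-0.056,0],[0,0,-0.2]],[0,[0,0,0],[0,0,0]],[0,[0,0,0],[0,0,0]]]'; python3 -c "
from h import *
s=env.state();print(s['contact_force'].round(2),s['torque'].round(3))"; python3 -m inch '[[0,[0,-0.056,0],[0,0,-0.2]],[0,[0,0,0],[0,0,0]],[0,[0,0,0],[0,0,0]]]'; done; python3 -c "
from h import *
s=env.state();print(s['contact_force'].round(2),s['torque'].round(3))"
python3 plan.py .57 .01 .188 88.75
```

```text
time_s: 23.9
tcp_pos: [0.5711, 0.0061, 0.1878]
orientation: [-0.003, -3.142, -0.0]
contact_force: [-0.2, -0.5, -3.2]
grip_width: 0.0232
gripper_force: 59.2
[-0.19 -0.54 -3.24] [-0.104  0.252 -0.073]
time_s: 24.2
tcp_pos: [0.5712, 0.003, 0.1878]
orientation: [-0.028, 3.141, 0.0]
contact_force: [0.9, -0.8, -2.0]
grip_width: 0.0232
gripper_force: 59.2
[ 0.88 -0.82 -2.04] [-0.119  0.177 -0.235]
turn/0.1 (tool): [0.  0.  0.4] then shift/50mm: [ 0.03  0.14 -0.  ] | t 24.2 tcp [0.5712 0.003  0.1878] yawy 91.02 F [ 0.9 -0.8 -2. ] w 0.0232
```

```bash
python3 -m inch '[[0,[0,-0.056,0],[0,0,-0.2]],[0,[0,0,0],[0,0,0]],[0,[0,0,0],[0,0,0]]]'; python3 -c "
from h import *
s=env.state();print(s['contact_force'].round(2),s['torque'].round(3))"
python3 plan.py .57 .01 .188 88.2
```

```text
time_s: 24.5
tcp_pos: [0.5712, 0.0005, 0.1878]
orientation: [-0.06, 3.141, 0.001]
contact_force: [0.2, 0.6, -2.3]
grip_width: 0.0234
gripper_force: 59.4
[ 0.23  0.62 -2.33] [ 0.099  0.12  -0.516]
turn/0.1 (tool): [0.01 0.   0.69] then shift/50mm: [ 0.03  0.19 -0.  ] | t 24.5 tcp [5.712e-01 5.000e-04 1.878e-01] yawy 92.17 F [ 0.2  0.6 -2.3] w 0.0234
```

```bash
python3 -m inch '[[0,[-0.002,0.111,0],[0,0,0.4]],[0,[-0.002,0.111,0],[0,0,0.4]],[0,[0,0,0],[0,0,0]],[0,[0,0,0],[0,0,0]]]'; python3 -c "
from h import *
s=env.state();print(s['contact_force'].round(2),s['torque'].round(3))"
python3 -m inch '[[0,[0,0,0.03],[0,0,0]],[0,[0,0,0.02],[0,0,0]],[0,[0,0,0],[0,0,0]],[0,[0,0,0],[0,0,0]]]'; python3 -c "
from h import *
s=env.state();print(s['contact_force'].round(2),s['torque'].round(3))"
python3 plan.py .57 .01 .188 88.2
```

```text
time_s: 24.9
tcp_pos: [0.5709, 0.0113, 0.1877]
orientation: [-0.063, -3.141, 0.001]
contact_force: [-0.2, 0.0, -2.5]
grip_width: 0.0232
gripper_force: 59.2
[-0.18  0.02 -2.55] [ 0.038  0.334 -0.   ]
time_s: 25.3
tcp_pos: [0.571, 0.0111, 0.1852]
orientation: [-0.066, -3.141, 0.0]
contact_force: [0.7, -0.1, -3.1]
grip_width: 0.0235
gripper_force: 59.2
[ 0.72 -0.08 -3.06] [-0.014  0.325 -0.003]
turn/0.1 (tool): [-0.  -0.  -0.1] then shift/50mm: [ 0.02 -0.02 -0.06] | t 25.3 tcp [0.571  0.0111 0.1852] yawy 87.6 F [ 0.7 -0.1 -3.1] w 0.0235
```

```bash
python3 -m inch '[[0,[0,0,0.02],[0,0,0]],[0,[0,0,0],[0,0,0]],[0,[0,0,0],[0,0,0]]]'; python3 -c "
from h import *
s=env.state();print(s['contact_force'].round(2),s['torque'].round(3))"
python3 -m inch '[[0,[0,0,0.02],[0,0,0]],[0,[0,0,0],[0,0,0]],[0,[0,0,0],[0,0,0]]]'; python3 -c "
from h import *
s=env.state();print(s['contact_force'].round(2),s['torque'].round(3))"
```

```text
time_s: 25.6
tcp_pos: [0.5712, 0.0112, 0.1843]
orientation: [0.066, 3.141, -0.0]
contact_force: [0.0, 0.3, -2.4]
grip_width: 0.0237
gripper_force: 59.2
[ 0.01  0.31 -2.4 ] [-0.057  0.248 -0.017]
time_s: 25.9
tcp_pos: [0.5714, 0.0112, 0.1836]
orientation: [0.066, 3.14, 0.0]
contact_force: [-0.8, -1.0, 0.6]
grip_width: 0.0232
gripper_force: 59.7
[-0.78 -1.02  0.58] [-0.131  0.101 -0.045]
```

```bash
T='from h import *
s=env.state();print(s["contact_force"].round(2),s["torque"].round(3),s["tcp_pos"].round(4))'
python3 -m inch '[[0,[0,-0.056,0],[0,0,-0.2]],[0,[0,0,0],[0,0,0]],[0,[0,0,0],[0,0,0]]]' | grep time; python3 -c "$T"
python3 -m inch '[[0,[0,0.056,0],[0,0,0.2]],[0,[0,0.056,0],[0,0,0.2]],[0,[0,0,0],[0,0,0]],[0,[0,0,0],[0,0,0]]]' | grep time; python3 -c "$T"
python3 -m inch '[[0,[0,-0.056,0],[0,0,-0.2]],[0,[0,0,0],[0,0,0]],[0,[0,0,0],[0,0,0]]]' | grep time; python3 -c "$T"
```

```text
time_s: 26.2
[ 1.23 -0.39  0.84] [-0.007 -0.058  0.062] [0.5714 0.0087 0.1835]
time_s: 26.6
[ 1.29 -1.67  1.37] [-0.3   -0.399  0.148] [0.5716 0.0139 0.1835]
time_s: 26.9
[ 0.47 -0.75  1.66] [-0.044 -0.502 -0.057] [0.5713 0.0114 0.1835]
```

```bash
python3 -m inch '[[0.3,[0,0,0],[0,0,0]],[0.5,[0,0,0],[0,0,0]],[0.6,[0,0,0],[0,0,0]],[0.6,[0,0,0],[0,0,0]],[0.6,[0,0,0],[0,0,0]]]'
python3 -m inch '[[0.6,[0.1,0,-0.2],[0,0,0]],[0.6,[0.1,0,-0.4],[0,0,0]],[0.6,[0.1,0,-0.4],[0,0,0]],[0.6,[0.4,0,-0.4],[0,0,0]],[0.6,[0.5,0,0],[0,0,0]],[0.6,[0.5,0,0],[0,0,0]],[0.6,[0.3,0.3,0],[0,0,0]],[0.6,[0,0.5,0],[0,0,0]]]'
python3 -m inch '[[0.6,[0,0.5,0],[0,0,0]],[0.6,[0,0.5,0],[0,0,0]],[0.6,[0,0.5,0],[0,0,0]],[0.6,[0,0.5,0],[0,0,0]],[0.6,[0,0.5,0],[0,0,0]],[0.6,[0,0.5,0],[0,0,0]],[0.6,[0,0,0],[0,0,0]],[0.6,[0,0,0],[0,0,0]]]'
python3 - <<'E'
from h import *
c=env.capture("top");np.savez("t6.npz",**c);d=env.capture("side")
a=rectify(c,.5,.75,-.1,.1,.18,.5)
b=cv2.resize(d["frame"][150:275,205:305],(400,500),interpolation=cv2.INTER_CUBIC)
cv2.imwrite("pics/final.png",np.hstack([a,b]))
print(env.state()["tcp_pos"])
E
```

```text
time_s: 27.4
tcp_pos: [0.5708, 0.0114, 0.1831]
orientation: [-0.066, -3.14, 0.0]
contact_force: [0.4, -1.0, 0.1]
grip_width: 0.0516
gripper_force: 0.0
time_s: 28.2
tcp_pos: [0.4706, 0.0541, 0.2541]
orientation: [-0.071, -3.141, 0.001]
contact_force: [-0.1, -0.3, -0.3]
grip_width: 0.0511
gripper_force: 0.0
time_s: 29.0
tcp_pos: [0.4788, 0.2055, 0.2537]
orientation: [0.064, 3.141, -0.0]
contact_force: [-0.2, -0.0, -0.1]
grip_width: 0.0511
gripper_force: 0.0
[0.47904048 0.20417906 0.25359669]
```

View pics/final.png

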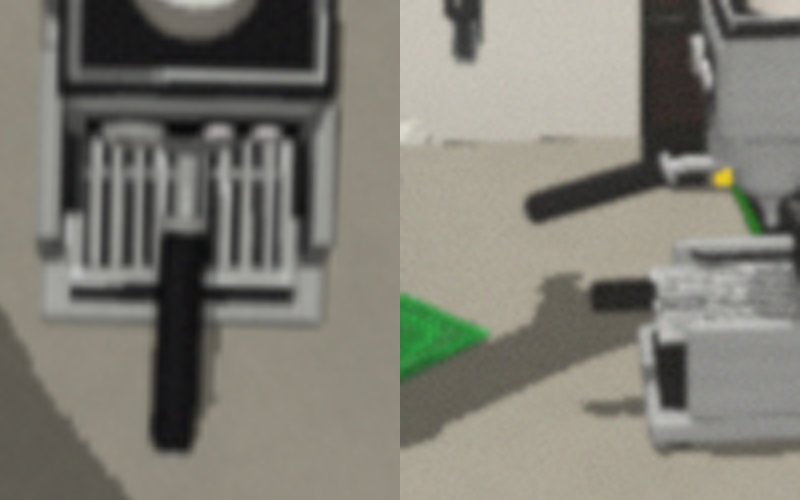

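The holder hangs locked in the head with its handle to the front, running (187,235)→(173,445) in the left panel. The shelf is in the upper rails. I'll check the handle's yaw numerically.

```bash
python3 - <<'E'
from h import *
cs=[env.capture("top") for _ in range(3)]
for c in cs:
    W=cloud(c);m=(W[...,0]>.5)&(W[...,0]<.64)&(abs(W[...,1])<.05)&(W[...,2]>.14)&(W[...,2]<.24)&(c["depth"]>0)
    Q=W[m];v=cv2.fitLine((Q*1e3).astype(np.float32),cv2.DIST_HUBER,0,.01,.01).ravel();print("handle",len(Q),"yaw",np.degrees(np.arctan2(v[1],v[0])).round(2),"slope",np.degrees(np.arcsin(v[2]*np.sign(v[0]))).round(2),v[3:].round(1))
    # refined: image edges per row on slanted plane: handle centre z falls 16deg outward from .184 at axis-.14
    xs=np.arange(.53,.62,.002);zc=.184+np.tan(np.radians(16))*(xs-.57)+.0125
    ys=.04-np.arange(0,.08,.0005)
    g=np.stack(np.broadcast_arrays(xs[:,None],ys[None,:],zc[:,None]),-1);mm=proj(c,g).astype(np.float32)
    f=cv2.GaussianBlur(cv2.cvtColor(cv2.remap(c["frame"],mm[...,0],mm[...,1],cv2.INTER_CUBIC),cv2.COLOR_BGR2GRAY).astype(float),(0,0),2)
    d=np.diff(f,axis=1);l=d[:,20:90].argmin(1)+20;r=np.array([d[i,a+30:a+70].argmax()+a+30 for i,a in enumerate(l)])
    ctr=.04-(l+r)/2*.0005; p=np.polyfit(xs[:30],ctr[:30],1);print("edge yaw",np.degrees(np.arctan(p[0])).round(2),"w",np.median(r-l)*.5,"y at axis .7105",np.polyval(p,.7105).round(4),"y at .57",np.polyval(p,.57).round(4))
    # machine yaw from tray rim edges z=.337
    f=cv2.GaussianBlur(cv2.cvtColor(rectify(c,.68,.88,-.1,.1,.337,.5),cv2.COLOR_BGR2GRAY).astype(float),(0,0),1.5);d=np.diff(f,axis=1);k=np.arange(20,390,5)
    L=d[k,60:100].argmax(1)+60;Rr=d[k,290:330].argmin(1)+290
    for e in(L,Rr):
        ok=abs(e-np.median(e))<8;q=np.polyfit(k[ok],e[ok],1);ok&=abs(e-np.polyval(q,k))<1.5;q=np.polyfit(k[ok],e[ok],1);print(" rim yaw",np.degrees(np.arctan(q[0])).round(2),ok.sum())
E
```

```text
handle 334 yaw -2.71 slope 16.42 [577.8  10.8 194.9]
edge yaw -2.94 w 23.5 y at axis .7105 0.0046 y at .57 0.0119
 rim yaw -1.13 74
 rim yaw -0.99 70
handle 332 yaw -2.27 slope 15.51 [578.   10.8 195.3]
edge yaw -2.84 w 23.5 y at axis .7105 0.0049 y at .57 0.0119
 rim yaw -1.14 74
 rim yaw -0.98 69
handle 333 yaw -2.53 slope 16.24 [578.1  10.9 195.4]
edge yaw -2.8 w 23.5 y at axis .7105 0.005 y at .57 0.0119
 rim yaw -1.17 74
 rim yaw -0.97 69
```

```bash
python3 -c "
from plant import env
print(env.hand_in())"
```

```text
the job is handed in; nothing more can be done
None
```

The shelf is home in the upper rails, the filter holder is seated in its lock with the handle to the front (about 1.6° off straight by camera), the cups were not touched, and the job is handed in; no verdict came back.

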